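Fold and tuck the flap of a takeaway meal box

ROBOT

A 6-joint arm with a two-finger parallel gripper is mounted at the origin on the work surface. World frame = base frame: x ahead of the robot, y to its left, z up, the work surface at z = 0. Lengths are in m, angles in rad, forces in N, time in s.
With the tool pointing down it reaches from about 0.35 to 0.975 m from the base axis. Payload 4.9 kg.
Tool frame: the origin (TCP) lies midway between the tips of the shut fingers; the grasp point (between the pads) lies 19 mm behind it (manip.pinch_z is the x of the grasp point in the tool frame, in m); x points along the fingers, y is the direction in which the jaws open and shut, and the axes are right-handed (so a half turn about x gives the same grasp; the last joint's range is limited). The gripper opens to 85 mm and grips with 20 to 120 N. Pads are 22 mm wide; open, the fingers measure 114 mm over their backs; the gripper's body (76 mm by 85 mm) begins 54 mm behind the grasp point. The pads swing forward as they close: fully open they stand 13 mm farther back than shut.
Start: joints at [-1.445, 0.053, 1.613, -0, 1.476, -0.119], TCP at [0.151, -0.606, 0.195] pointing down, gripper open.
Joint ranges: [-3.01, 3.01], [-1.01, 2.22], [0.06, 2.58], [-1.02, 4.17], [0.09, 2.62], [-3.14, 3.14]. Speed limits (rad/s): [2.57, 2.57, 3.14, 3.14, 3.14, 3.14].

INTERFACE

Orientations are given as a unit quaternion [w, x, y, z].
In Python, from plant import sensors, cams, workorder, manip gives the robot as it stands.
- The arm moves only by the tool drive_tool, never from a script. Its argument "series" is a list of rows, each an object of numbers: "x", "y", "z": the shift along the tool's x, y, z in units of 25 mm (1.0 is 25 mm); "ax", "ay", "az": the turn, a rotation vector about the tool's x, y, z in units of 5 degrees (1.0 is 5 degrees). A call has 1 to 5 rows; each row is the pose to reach, as a shift and turn from the pose commanded when the call began, along the tool's axes at that moment; what a row does not reach only later rows make up. A row lasts 1/12 s, in which the tool goes at most 41.7 mm and 7.16 degrees, less where a joint would pass 70% of its speed; a pose out of reach is approached as far as the arm can. A call with a gripper value outside its range is refused whole. "hand" is the opening, from 0 (shut) to 1 (fully open), set as the call begins (left out, the last holds). The fingers move at their own pace and stop on an object; the grip force is fixed at half the most. Time passes only in rows, so rows that repeat a pose let the fingers close. It gives the time, the measured TCP pose, the force and the opening at its end, in the units of the state.
- sensors.state(): the state, without advancing time (a new reading comes with each control period).
- cams.grab_frame(name): name is "side" or "top"; returns a dict with "img" (400x640x3 uint8, blue, green, red), "camera_matrix" (3x3 intrinsics, pixels), "cam_to_world" (4x4, takes a point from camera to world coordinates). Camera axes: x right, y down, z forward; pixel columns grow to the right and rows downward; lengths in m; the calibration is good to about 2 mm. A picture is of the moment at which its call begins. There is no depth.
- workorder.job_done(): hands the job in, once; it reports no verdict.
The state is a dict: "time": time; "joint_pos": joint angles; "joint_vel": joint speeds; "joint_efforts": joint torques, N m; "tool_pos": TCP position; "tool_rot": TCP orientation; "contact_force": force on the tool from outside, world axes, zero at the start; "ft_torque": the same for the moment, N m; "gripper_width": opening from 0.0 (shut) to 1.0 (fully open).
Only numpy, scipy, OpenCV 4.12 (cv2) and the standard library are available. Lean on these libraries where they do the work, as an engineer would, in place of code of your own. Each camera call takes 0.05 s, during which the arm holds its last target.

TASK

Close the open meal box in the tray: fold its green flap over the food, then, while keeping it pressed down, push it forward by its raised step until its front edge is tucked fully home beneath the orange lip, so that it stays shut when let go. Only push with the outside of the fingers or the fingertips: do not pinch the flap, and leave the pack, the jar and the cup where they stand. Finish with the hand clear.

Things in the scene. Friction and masses are not known exactly. Their poses are not given: they have to be found in the camera images.
- box: White meal box, 151 x 163 mm, fixed in a low aluminium tray (240 x 420 mm, rim 15 mm high) and turned with it. Origin: centre of its underside, 3 mm above the table. Its +x points from the flap's hinge towards the orange lip, y along the hinge, z up. Rim 51 mm above the origin; the front wall rises to the lip. Rolls of food inside.
- lip_edge (a point): Middle of the lower inner edge of the orange retaining lip, at box x = 58, z = 60 mm. The lip is a bar 163 mm long, 18 mm deep (box x = 58 to 76 mm) and 5 mm thick (box z = 60 to 65 mm); the flap goes under it. Axes as the box.
- flap_step (a point): Foot of the steep rear face of the white raised step on the green flap's outer face, 68 mm from the hinge axis. Turns with the flap: x away from the hinge, y along the hinge, z out of the outer face (up when folded flat). The step is 50 mm wide, 8 mm high at this steep face, which faces the hinge, and slopes down over 28 mm towards the front edge. Between hinge and step the flap is flat and free for a fingertip.
- flap_edge (a point): Middle of the flap's front edge, half-way through its thickness, 112 mm from the hinge axis. The flap is a plate 150 mm wide and 4 mm thick; its inner face lies in the plane of the hinge axis. Axes as flap_step.
- flap (a joint): Angle of the green flap, rad: 0 flat on the box, 1.57 upright, at most 1.95. Hinge axis along the box's y, 52.5 mm above the box's origin, at box x = -60 mm plus the slide value. The crease is springy: let go, the flap rises again to about 1 rad unless the lip holds it. Holding it flat takes about 2 to 4 N pressed near the step.
- slide (a joint): How far the flap's hinge is slid along its slots towards the lip (box +x), m: 0 to 0.018. It moves against about 3 N of friction and stays where left. At 0 the front edge of the flat flap is 6 mm short of the lip; at 0.018 (the stop) it is 12 mm under it. The lip clears the flat flap by 3.5 mm, so the flap must be held flat as it goes under.
- pack_mid (a point): Centre of a loose, shut, see-through snack pack, 90 x 70 x 40 mm, standing in the tray beside the box. To be left alone.
- jar_mid (a point): Centre of a loose sauce jar, 52 mm across and 55 mm high, in the tray. To be left alone.
- cup_mid (a point): Centre of a loose small blue dip cup, 54 mm across and 35 mm high, in the tray. To be left alone.

How it is judged:
On the way, in this order (a step that is already met when the one before it is completed fails the run):
1. the flap is folded down flat over the box (value of joint flap below 0.1 rad), for 0.05 s.
2. its front edge is tucked beneath the lip (value of joint flap below 0.07 rad and value of joint slide above 0.012 m), for 0.1 s.
At the end, for the whole second after the job is handed in: The flap lies within 0.07 rad of flat and is slid at least 12 mm of its 18 mm (its edge at least 6 mm under the lip), at rest; the pack, jar and cup are within 30 mm of where they stood (all of step 2 and velocity of joint flap between -0.05 and 0.05 rad/s and distance of each of pack_mid, jar_mid, cup_mid from where it was at the start of the episode below 0.03 m); the robot touches nothing.
It fails at once if the snack pack is lifted, knocked over or shoved (distance of pack_mid from where it was at the start of the episode above 0.03 m or angle between pack_mid's own z axis and vertical above 0.5 rad).
It fails at once if the sauce jar is lifted, knocked over or shoved (distance of jar_mid from where it was at the start of the episode above 0.03 m or angle between jar_mid's own z axis and vertical above 0.5 rad).
It fails at once if the dip cup is lifted, knocked over or shoved (distance of cup_mid from where it was at the start of the episode above 0.03 m or angle between cup_mid's own z axis and vertical above 0.5 rad).
It fails at once if the flap is taken between the fingers (x of the grasp point in the frame of flap_step between -0.06 and 0.052 m and y of the grasp point in the frame of flap_step between -0.08 and 0.08 m and z of the grasp point in the frame of flap_step between -0.006 and 0.002 m).
It also fails if it takes over 38 s, if anything falls off the work surface, if the arm or the gripper's body presses on something with over 40 N, if the wrist force passes 120 N, or if a joint passes its speed limit or range.

## Working session

There is one attempt and no reset: what is moved stays moved. The work goes in short steps, Python scripts to look and compute and a tool call to move; the robot and the scene stay as the last step left them, time stands still between calls to the robot, and variables do not carry over. Pictures are saved under pics/ and viewed, and the job is handed in when it is done.

Besides the shell and the picture viewer there is one more tool, called after "Request:" as name(argument=value, ...) on one line, values as JSON. drive_tool: Moves the arm, as the interface text tells. Its arguments: {"type":"object","properties":{"series":{"type":"array","items":{"type":"object","properties":{"x":{"type":"number"},"y":{"type":"number"},"z":{"type":"number"},"ax":{"type":"number"},"ay":{"type":"number"},"az":{"type":"number"}}}},"hand":{"type":"number"}},"required":["series"]}

```bash
ls; mkdir -p pics; python3 - <<'E'
from plant import sensors,cams,manip
import cv2,numpy as np
s=sensors.state();print(s['time'],s['tool_pos'],s['tool_rot'],s['gripper_width'],manip.pinch_z)
for n in('side','top'):
    f=cams.grab_frame(n);cv2.imwrite(f'pics/{n}0.png',f['img']);np.savez(f'{n}.npz',img=f['img'],K=f['camera_matrix'],T=f['cam_to_world']);print(n,f['camera_matrix'].tolist(),np.round(f['cam_to_world'],3).tolist())
E
```

```text
pics
0.0 [ 0.15138168 -0.60567162  0.19376723] [ 0.08561165  0.70182044  0.08703654 -0.70181433] 1.0012122605300477 -0.0187
side [[415.06153279749844, 0.0, 318.55165556211335], [0.0, 415.06153279749844, 199.2871149506538], [0.0, 0.0, 1.0]] [[0.977, -0.131, 0.169, 0.448], [-0.212, -0.666, 0.715, -0.473], [0.019, -0.734, -0.679, 0.586], [0.0, 0.0, 0.0, 1.0]]
top [[465.308815362807, 0.0, 316.7689953689905], [0.0, 465.308815362807, 205.54929717507025], [0.0, 0.0, 1.0]] [[-0.015, -0.985, 0.171, 0.429], [-1.0, 0.015, -0.002, 0.037], [-0.0, -0.171, -0.985, 0.899], [0.0, 0.0, 0.0, 1.0]]
```

View pics/side0.png

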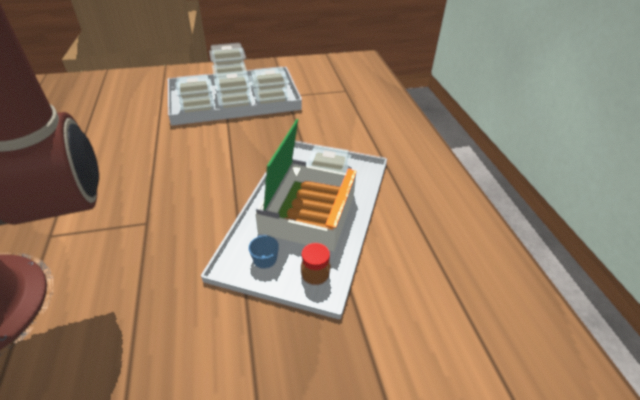

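View pics/top0.png

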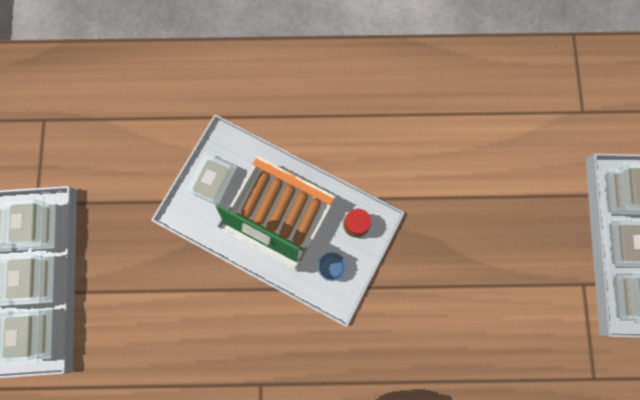

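The side picture shows the flap upright (green, about (282,165)) and the lip at about (341,198). In the top picture the lip runs from (254,161) to (332,199), with the pack at (213,178), the jar at (358,222) and the cup at (332,266). Next I'll measure these.

```bash
cat > h.py <<'E'
import cv2,numpy as np
def ray(d,p):
    K,T=d['K'],d['T'];v=T[:3,:3]@np.linalg.inv(K)@np.array([p[0],p[1],1.]);return T[:3,3],v
def onz(d,p,z):
    o,v=ray(d,p);return o+v*(z-o[2])/v[2]
def proj(d,P):
    q=np.linalg.inv(d['T'])@np.append(P,1);q=d['K']@q[:3];return q[:2]/q[2]
def mask(img,lo,hi):
    return cv2.inRange(cv2.cvtColor(img,cv2.COLOR_BGR2HSV),lo,hi)
def big(m):
    c,_=cv2.findContours(m,cv2.RETR_EXTERNAL,cv2.CHAIN_APPROX_NONE);return max(c,key=cv2.contourArea)
E
python3 - <<'E'
from h import *
t=np.load('top.npz');s=np.load('side.npz')
for n,d in(('top',t),('side',s)):
    m=mask(d['img'],(10,200,180),(22,255,255));c=big(m);print(n,'lip',cv2.contourArea(c),cv2.minAreaRect(c),cv2.boxPoints(cv2.minAreaRect(c)).round(1).tolist())
    if n=='top':
        w=np.array([onz(d,p,.068)[:2] for p in c[:,0]],np.float32)*1000
        r=cv2.minAreaRect(w);print('lip world',r,cv2.boxPoints(r).tolist())
    m=mask(d['img'],(45,100,40),(85,255,255));c=big(m);print('flap',cv2.contourArea(c),cv2.approxPolyDP(c,3,True)[:,0].tolist())
# tray corners
for p in [(217,116),(404,212),(348,325),(153,219)]: print('tray',onz(t,p,.015).round(4))
for p,z in [((358,222),.058),((332,266),.03),((213,178),.043)]: print(onz(t,p,z).round(3))
E
```

```text
Traceback (most recent call last):
  File "h.py", line 11, in big
    c,_=cv2.findContours(m,cv2.RETR_EXTERNAL,cv2.CHAIN_APPROX_NONE);return max(c,key=cv2.contourArea)
                                                                           ~~~^^^^^^^^^^^^^^^^^^^^^^^
ValueError: max() iterable argument is empty
```

```bash
python3 - <<'E'
from h import *
t=np.load('top.npz');s=np.load('side.npz')
h=lambda d,x,y:cv2.cvtColor(d['img'],cv2.COLOR_BGR2HSV)[y,x].tolist()
print([h(t,x,y) for x,y in[(280,173),(300,183),(280,195),(240,220)]],[h(s,x,y) for x,y in[(341,198),(345,188),(320,195),(282,165)]])
E
```

```text
[[12, 165, 230], [12, 161, 231], [14, 72, 149], [66, 122, 109]] [[17, 186, 245], [16, 185, 245], [15, 161, 204], [69, 154, 83]]
```

```bash
python3 - <<'E'
from h import *
t=np.load('top.npz');s=np.load('side.npz')
for n,d in(('top',t),('side',s)):
    m=mask(d['img'],(8,145,215),(22,255,255));c=big(m);print(n,'lip',cv2.contourArea(c),cv2.boxPoints(cv2.minAreaRect(c)).round(1).tolist())
    if n=='top':
        w=np.array([onz(d,p,.068)[:2] for p in c[:,0]],np.float32)*1000
        r=cv2.minAreaRect(w);print('lip world',r,cv2.boxPoints(r).tolist())
    m=mask(d['img'],(50,90,30),(85,255,255));c=big(m);print('flap',cv2.contourArea(c),cv2.approxPolyDP(c,3,True)[:,0].tolist())
for p in [(217,116),(404,212),(348,325),(153,219)]: print('tray',onz(t,p,.015).round(4))
for p,z in [((358,222),.058),((332,266),.03),((213,178),.043)]: print(onz(t,p,z).round(3))
E
```

```text
top lip 458.0 [[253.39999389648438, 164.10000610351562], [257.20001220703125, 156.8000030517578], [333.29998779296875, 196.60000610351562], [329.5, 203.89999389648438]]
lip world ((620.57080078125, 77.31265258789062), (158.57546997070312, 15.345844268798828), 61.10091781616211) [[575.5361328125, 11.606521606445312], [588.970947265625, 4.1903533935546875], [665.60546875, 143.01878356933594], [652.170654296875, 150.43495178222656]]
flap 757.5 [[217, 205], [225, 223], [239, 230], [243, 221], [271, 237], [269, 246], [295, 260], [299, 247]]
side lip 374.0 [[315.6000061035156, 219.5], [340.0, 164.5], [357.0, 172.10000610351562], [332.5, 227.0]]
flap 961.5 [[297, 120], [268, 164], [265, 208], [291, 162]]
tray [0.7663 0.2308 0.015 ]
tray [ 0.5669 -0.1329  0.015 ]
tray [ 0.3575 -0.0196  0.015 ]
tray [0.5607 0.3491 0.015 ]
[ 0.543 -0.04   0.058]
[0.465 0.008 0.03 ]
[0.633 0.23  0.043]
```

```bash
python3 - <<'E'
from h import *
t=np.load('top.npz');s=np.load('side.npz')
a=cv2.resize(t['img'][140:290,190:390],None,fx=4,fy=4);cv2.imwrite('pics/tz.png',a)
a=cv2.resize(s['img'][110:300,220:400],None,fx=3,fy=3);cv2.imwrite('pics/sz.png',a)
E
```

```text
(no output)
```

View pics/tz.png

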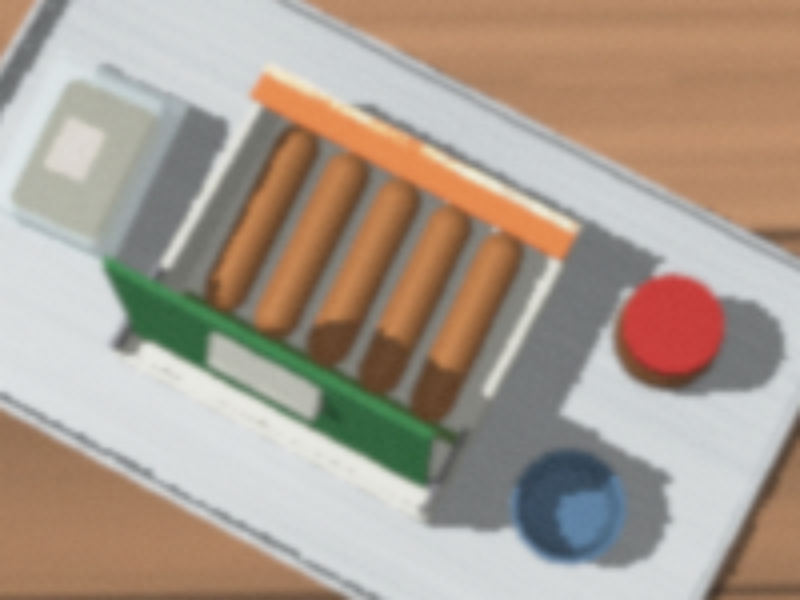

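View pics/sz.png

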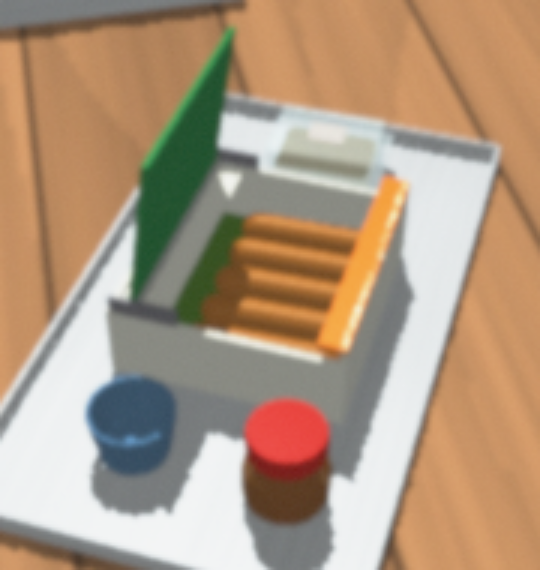

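```bash
cat >> h.py <<'E'
from scipy.spatial.transform import Rotation as Ro
yaw=np.radians(-28.8);O=np.array([.5625,.1085,.003]);B=Ro.from_euler('z',yaw).as_matrix()
def b2w(p): return O+B@(np.array(p)/1000)
def w2b(p): return (B.T@(np.array(p)-O))*1000
def R(q): return Ro.from_quat(q,scalar_first=True)
E
python3 - <<'E'
from h import *
from plant import sensors
t=np.load('top.npz');s=np.load('side.npz')
st=sensors.state();r=R(st['tool_rot']);print(r.as_matrix().round(3))
for n,T in(('yb',B[:,1]),('-yb',-B[:,1])):
    Rt=np.column_stack([[0,0,-1],T,np.cross([0,0,-1],T)]);d=(r.inv()*Ro.from_matrix(Rt)).as_rotvec(degrees=True);print(n,d.round(1))
# check projections
for nm,p in [('lipL',(58,81,65)),('lipR',(58,-81,65)),('lipFarL',(76,81,65)),('rimhL',(-75,81,51)),('rimhR',(-75,-81,51))]:
    print(nm,proj(t,b2w(p)).round(1),proj(s,b2w(p)).round(1))
for th in (1.3,1.5,1.57,1.65,1.8,1.95):
    c,sn=np.cos(th),np.sin(th);e=[[-60+112*c-4*sn,y,52.5+112*sn+4*c] for y in(75,-75)]
    print(th,[proj(t,b2w(p)).round(1).tolist() for p in e],[proj(s,b2w(p)).round(1).tolist() for p in e])
E
```

```text
[[-0.     0.242 -0.97 ]
 [ 0.002 -0.97  -0.242]
 [-1.    -0.002 -0.   ]]
yb [-1.372e+02 -1.000e-01  0.000e+00]
-yb [42.8  0.   0.1]
lipL [252.6 164. ] [347.2 168. ]
lipR [330.6 204.6] [325.1 223.6]
lipFarL [257.4 155.6] [355.9 169.7]
rimhL [218.1 228.4] [284.9 161.1]
rimhR [296.1 270.3] [254.4 213. ]
1.3 [[219.7, 199.2], [302.0, 242.9]] [[302.3, 120.2], [273.5, 167.5]]
1.5 [[212.4, 211.0], [295.3, 255.2]] [[291.1, 116.9], [260.6, 163.4]]
1.57 [[209.9, 215.3], [292.9, 259.7]] [[287.2, 116.2], [256.2, 162.5]]
1.65 [[207.2, 220.2], [290.2, 264.8]] [[282.8, 115.7], [251.1, 161.8]]
1.8 [[202.4, 229.6], [285.3, 274.3]] [[274.7, 115.7], [242.1, 161.5]]
1.95 [[198.2, 238.7], [280.7, 283.4]] [[267.1, 116.9], [233.7, 162.4]]
```

```bash
cat >> h.py <<'E'
def shift(st,target,yawup_deg=None):
    r=R(st['tool_rot']);d=r.inv().apply(np.array(target)-np.array(st['tool_pos']))/.025
    return d.round(2)
E
python3 - <<'E'
from h import *
from plant import sensors
st=sensors.state();r=R(st['tool_rot']);p=np.array(st['tool_pos'])
# plan the 5 calls open-loop: print per-call numbers in the frame of each call's start
A=np.radians([-57,-38,-19,1,20]);Rr=[.597,.57,.542,.515,.487]
for a,q in zip(A,Rr):
    tg=np.array([q*np.cos(a),q*np.sin(a),.197]);print((r.inv().apply(tg-p)/.025).round(2),'ax',-27.44/5);p=tg;r=r*Ro.from_rotvec([-27.44,0,0],degrees=True)
E
```

```text
[-0.12 -2.39 -7.76] ax -5.488
[ 0.01 -1.2  -7.68] ax -5.488
[ 0.01 -0.15 -7.42] ax -5.488
[ 0.01  0.92 -7.36] ax -5.488
[ 0.01  1.6  -6.51] ax -5.488
```

Request:
drive_tool(series=[{"x": -0.1, "y": -2.4, "z": -7.8, "ax": -5.5}, {"x": -0.1, "y": -2.4, "z": -7.8, "ax": -5.5}, {"x": -0.1, "y": -2.4, "z": -7.8, "ax": -5.5}, {"x": -0.1, "y": -2.4, "z": -7.8, "ax": -5.5}, {"x": -0.1, "y": -2.4, "z": -7.8, "ax": -5.5}], hand=0)

```text
schema error: expected keys x, y, z, ax, ay, az
```

Request:
drive_tool(series=[{"x": -0.1, "y": -2.4, "z": -7.8, "ax": -5.5, "ay": 0, "az": 0}, {"x": -0.1, "y": -2.4, "z": -7.8, "ax": -5.5, "ay": 0, "az": 0}, {"x": -0.1, "y": -2.4, "z": -7.8, "ax": -5.5, "ay": 0, "az": 0}, {"x": -0.1, "y": -2.4, "z": -7.8, "ax": -5.5, "ay": 0, "az": 0}, {"x": -0.1, "y": -2.4, "z": -7.8, "ax": -5.5, "ay": 0, "az": 0}], hand=0)

```text
time: 0.52
tool_pos: [0.3277, -0.4991, 0.197]
tool_rot: [0.252, 0.661, 0.252, -0.661]
contact_force: [0.4, -1.0, 0.3]
gripper_width: 0.301
```

Request:
drive_tool(series=[{"x": 0, "y": -1.2, "z": -7.7, "ax": -5.5, "ay": 0, "az": 0}, {"x": 0, "y": -1.2, "z": -7.7, "ax": -5.5, "ay": 0, "az": 0}, {"x": 0, "y": -1.2, "z": -7.7, "ax": -5.5, "ay": 0, "az": 0}, {"x": 0, "y": -1.2, "z": -7.7, "ax": -5.5, "ay": 0, "az": 0}, {"x": 0, "y": -1.2, "z": -7.7, "ax": -5.5, "ay": 0, "az": 0}], hand=0)

```text
time: 0.93
tool_pos: [0.4519, -0.3477, 0.197]
tool_rot: [0.402, 0.582, 0.403, -0.581]
contact_force: [0.8, -0.2, -0.2]
gripper_width: 0.002
```

Request:
drive_tool(series=[{"x": 0, "y": -0.1, "z": -7.4, "ax": -5.5, "ay": 0, "az": 0}, {"x": 0, "y": -0.1, "z": -7.4, "ax": -5.5, "ay": 0, "az": 0}, {"x": 0, "y": -0.1, "z": -7.4, "ax": -5.5, "ay": 0, "az": 0}, {"x": 0, "y": -0.1, "z": -7.4, "ax": -5.5, "ay": 0, "az": 0}, {"x": 0, "y": -0.1, "z": -7.4, "ax": -5.5, "ay": 0, "az": 0}], hand=0)

```text
time: 1.35
tool_pos: [0.5149, -0.1729, 0.197]
tool_rot: [0.529, 0.469, 0.53, -0.468]
contact_force: [0.4, -0.7, 0.8]
gripper_width: 0.001
```

Request:
drive_tool(series=[{"x": 0, "y": 0.9, "z": -7.4, "ax": -5.5, "ay": 0, "az": 0}, {"x": 0, "y": 0.9, "z": -7.4, "ax": -5.5, "ay": 0, "az": 0}, {"x": 0, "y": 0.9, "z": -7.4, "ax": -5.5, "ay": 0, "az": 0}, {"x": 0, "y": 0.9, "z": -7.4, "ax": -5.5, "ay": 0, "az": 0}, {"x": 0, "y": 0.9, "z": -7.4, "ax": -5.5, "ay": 0, "az": 0}], hand=0)

```text
time: 1.77
tool_pos: [0.5147, 0.0132, 0.197]
tool_rot: [0.625, 0.33, 0.626, -0.329]
contact_force: [-0.2, -0.0, 0.3]
gripper_width: 0.001
```

Request:
drive_tool(series=[{"x": 0, "y": 1.6, "z": -6.5, "ax": -5.5, "ay": 0, "az": 0}, {"x": 0, "y": 1.6, "z": -6.5, "ax": -5.5, "ay": 0, "az": 0}, {"x": 0, "y": 1.6, "z": -6.5, "ax": -5.5, "ay": 0, "az": 0}, {"x": 0, "y": 1.6, "z": -6.5, "ax": -5.5, "ay": 0, "az": 0}, {"x": 0, "y": 1.6, "z": -6.5, "ax": -5.5, "ay": 0, "az": 0}], hand=0)

```text
time: 2.18
tool_pos: [0.4549, 0.1717, 0.1971]
tool_rot: [0.686, 0.171, 0.687, -0.169]
contact_force: [0.8, -0.5, 0.4]
gripper_width: -0.003
```

```bash
cat > look.py <<'E'
import sys
from h import *
from plant import sensors,cams
n=sys.argv[1]
for k,(x0,y0,x1,y1) in(('side',(200,90,400,300)),('top',(170,110,390,300))):
    f=cams.grab_frame(k);cv2.imwrite(f'pics/{k}{n}.png',cv2.resize(f['img'][y0:y1,x0:x1],None,fx=2.8,fy=2.8))
E
cat > st.py <<'E'
from h import *
from plant import sensors
s=sensors.state();r=R(s['tool_rot']).as_matrix()
print(s['time'],'box',w2b(s['tool_pos']).round(1),'axes in box',(B.T@r).round(3).tolist(),'F box',(B.T@np.array(s['contact_force'])).round(1))
E
python3 look.py 1; python3 st.py
```

```text
2.2833 box [-120.9    0.8  194.1] axes in box [[-0.0, -0.009, 1.0], [-0.001, 1.0, 0.009], [-1.0, -0.001, -0.0]] F box [ 0.2 -0.6 -0.3]
```

View pics/side1.png

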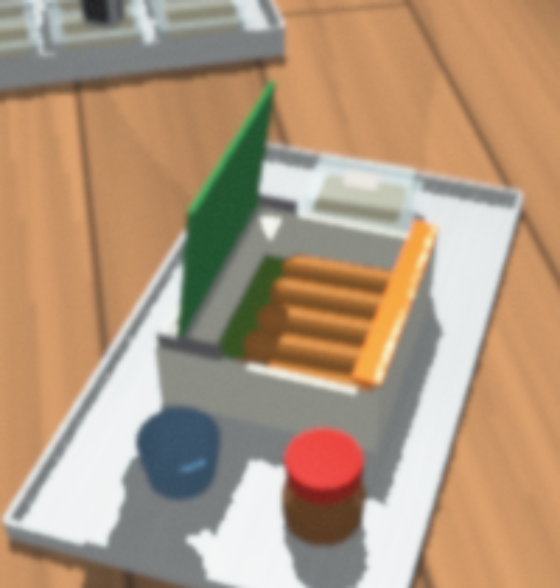

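```bash
python3 - <<'E'
from h import *
from plant import cams,sensors
d=dict(np.load('side.npz'))
print(proj(d,np.array(sensors.state()['tool_pos'])),proj(np.load('top.npz'),np.array(sensors.state()['tool_pos'])))
f=cams.grab_frame('side');cv2.imwrite('pics/s2.png',f['img'])
print(np.abs(f['cam_to_world']-d['T']).max(),np.abs(f['camera_matrix']-d['K']).max())
E
```

```text
[241.37201589 117.44417409] [229.1584685  268.57392671]
0.0 0.0
```

View pics/s2.png

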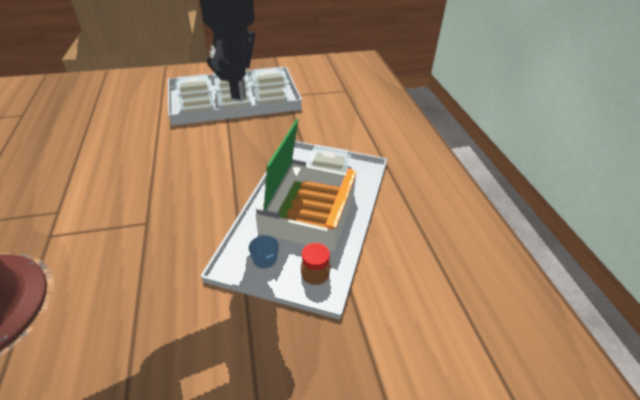

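View pics/top1.png

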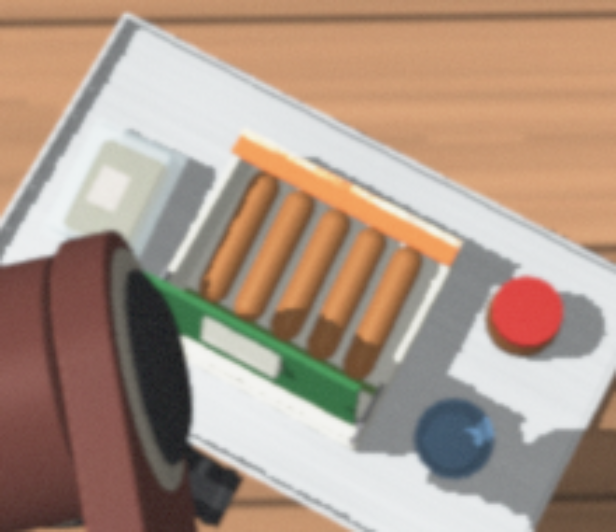

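```bash
python3 - <<'E'
from h import *
from plant import cams,sensors
t=np.load('top.npz');s=np.load('side.npz')
f=cams.grab_frame('top');cv2.imwrite('pics/t3.png',cv2.resize(f['img'][220:320,170:300],None,fx=6,fy=6,interpolation=cv2.INTER_CUBIC))
f=cams.grab_frame('side');cv2.imwrite('pics/s3.png',cv2.resize(f['img'][20:130,180:300],None,fx=5,fy=5,interpolation=cv2.INTER_CUBIC))
def tri(a,b):
    (o1,v1),(o2,v2)=ray(t,a),ray(s,b);A=np.column_stack([v1,-v2]);x=np.linalg.lstsq(A,o2-o1,rcond=None)[0]
    p,q=o1+v1*x[0],o2+v2*x[1];return (p+q)/2,np.linalg.norm(p-q)
print(tri((246,289),(238,98)))
# finger pointing body at 73 mm back
for k in (0,.073,.15,.3):
    P=np.array(sensors.state()['tool_pos'])+[0,0,k];print(k,proj(t,P),proj(s,P))
E
```

```text
(array([0.44081162, 0.13319987, 0.25385828]), np.float64(0.0282480442959068))
0 [230.63243477 267.76800292] [242.13460641 117.974736  ]
0.073 [220.67430926 265.65186106] [237.35178113  78.87727004]
0.15 [207.33748847 262.81773282] [231.47847134  30.86557894]
0.3 [166.83541664 254.21087909] [216.63512013 -90.47220473]
```

View pics/t3.png

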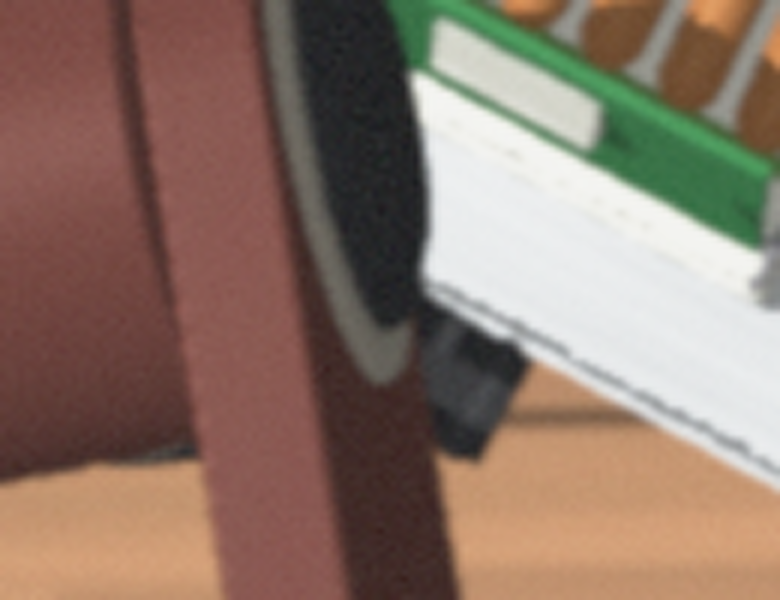

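View pics/s3.png

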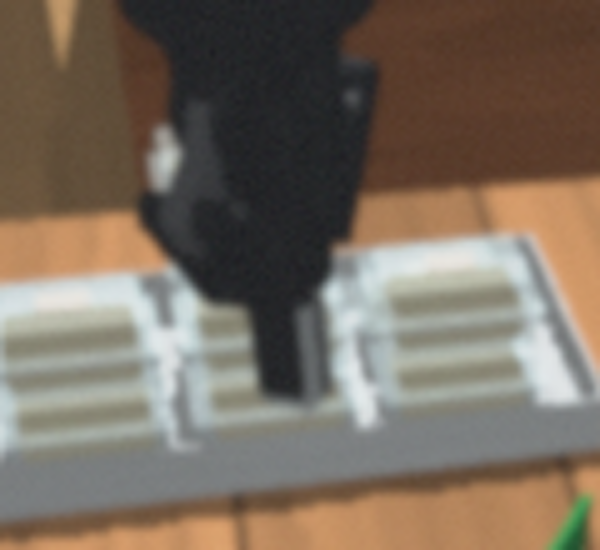

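```bash
python3 - <<'E'
from h import *
from plant import cams,sensors
t=np.load('top.npz');s=np.load('side.npz')
st=sensors.state();print(st['joint_pos'],st['tool_pos'],st['time'])
for P in [(0,0,0),(0,0,.1),(.08,0,0),(0,-.08,0)]: print(P,proj(s,np.array(P)),proj(t,np.array(P)))
# side black mask columns of fingertip; knuckles box
f=cams.grab_frame('side');cv2.imwrite('pics/s4.png',f['img'])
# tip ray at tip pixel: point on the ray nearest to reported TCP
p=np.array(st['tool_pos']);o,v=ray(s,(239,100));k=v@(p-o)/(v@v);print('nearest',(o+k*v).round(4),(o+k*v-p).round(4))
for corner in [(a,b) for a in(-11,11) for b in(-14,14)]:
    print(corner,proj(s,p+B@np.array([corner[0],corner[1],0])/1000).round(1))
E
```

```text
[ 1.93449572e-01 -2.88350516e-01  1.92188485e+00 -3.26411300e-04
  1.50847506e+00 -8.78296276e-01] [0.45808972 0.16524503 0.19724526] 2.4333
(0, 0, 0) [-26.6569323  308.32350594] [341.69700931 535.20303256]
(0, 0, 0.1) [-64.88762499 269.35422648] [345.10611761 569.58641612]
(0.08, 0, 0) [ 28.41446975 299.69831294] [340.59659441 485.35477484]
(0, -0.08, 0) [-47.70500485 355.35298398] [387.50117999 534.44061576]
nearest [0.4568 0.1801 0.224 ] [-0.0013  0.0148  0.0268]
(-11, -14) [232.9 121. ]
(-11, 14) [239.7 112.9]
(11, -14) [244.7 123.2]
(11, 14) [251.2 115. ]
```

Request:
drive_tool(series=[{"x": 1.5, "y": 0, "z": 0, "ax": 0, "ay": 0, "az": 0}, {"x": 3.0, "y": 0, "z": 0, "ax": 0, "ay": 0, "az": 0}, {"x": 3.0, "y": 0, "z": 0, "ax": 0, "ay": 0, "az": 0}, {"x": 3.0, "y": 0, "z": 0, "ax": 0, "ay": 0, "az": 0}], hand=0)

```text
time: 2.82
tool_pos: [0.4562, 0.1648, 0.1203]
tool_rot: [0.683, 0.174, 0.687, -0.176]
contact_force: [1.0, 0.2, 1.5]
gripper_width: -0.001
```

```bash
python3 st.py; python3 - <<'E'
from h import *
from plant import cams,sensors
t=np.load('top.npz');s=np.load('side.npz')
p=np.array(sensors.state()['tool_pos']);print(proj(s,p),proj(t,p),proj(s,p+[0,0,.03]))
f=cams.grab_frame('top');cv2.imwrite('pics/t5.png',cv2.resize(f['img'][200:320,170:320],None,fx=4,fy=4,interpolation=cv2.INTER_CUBIC))
f=cams.grab_frame('side');cv2.imwrite('pics/s5.png',cv2.resize(f['img'][60:220,180:340],None,fx=3.7,fy=3.7,interpolation=cv2.INTER_CUBIC))
E
```

```text
2.8167 box [-120.3   -1.9  117.3] axes in box [[-0.004, -0.003, 1.0], [-0.004, 1.0, 0.003], [-1.0, -0.004, -0.004]] F box [0.8 0.7 1.5]
[245.51841064 154.01010535] [239.3704534  270.70972729] [243.85516148 140.64022603]
```

View pics/s5.png

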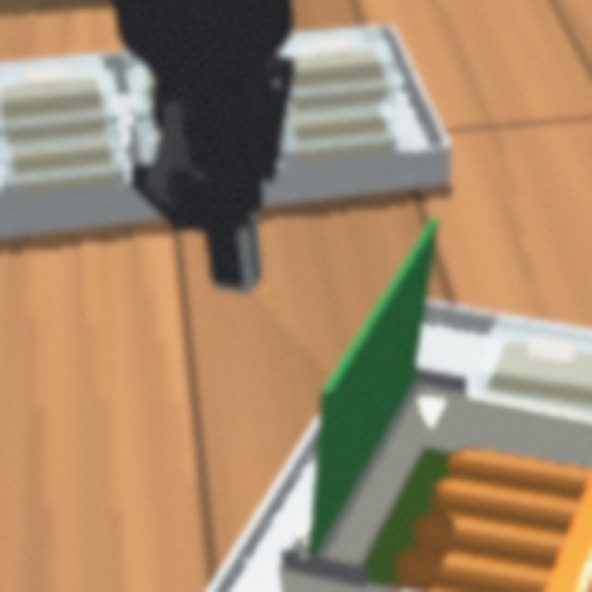

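View pics/t5.png

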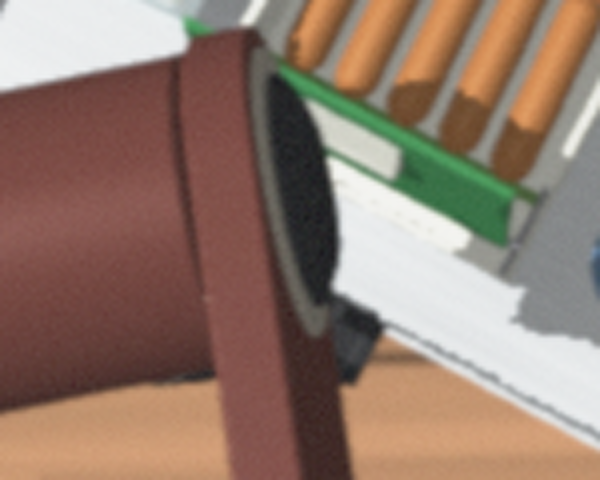

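Request:
drive_tool(series=[{"x": 0, "y": 0, "z": -1.8, "ax": 0, "ay": 0, "az": 0}, {"x": 1.5, "y": 0, "z": -1.8, "ax": 0, "ay": 0, "az": 0}, {"x": 3.0, "y": 0, "z": -1.8, "ax": 0, "ay": 0, "az": 0}, {"x": 4.0, "y": 0, "z": -1.8, "ax": 0, "ay": 0, "az": 0}, {"x": 4.2, "y": 0, "z": -1.8, "ax": 0, "ay": 0, "az": 0}], hand=0)

```text
time: 3.33
tool_pos: [0.4167, 0.1872, 0.0157]
tool_rot: [0.684, 0.173, 0.687, -0.175]
contact_force: [-1.1, 0.7, 0.3]
gripper_width: -0.005
```

```bash
python3 st.py; python3 - <<'E'
from h import *
from plant import cams,sensors
t=np.load('top.npz');s=np.load('side.npz')
p=np.array(sensors.state()['tool_pos']);print(proj(s,p),proj(t,p),proj(s,p+[0,0,.03]))
f=cams.grab_frame('side');cv2.imwrite('pics/s6.png',cv2.resize(f['img'][60:260,160:320],None,fx=3,fy=3,interpolation=cv2.INTER_CUBIC))
E
```

```text
3.3333 box [-165.7   -1.3   12.7] axes in box [[-0.003, -0.006, 1.0], [-0.003, 1.0, 0.006], [-1.0, -0.003, -0.003]] F box [-1.3  0.1  0.3]
[230.33520811 190.8897675 ] [236.28919819 294.12734164] [228.46145606 179.71066722]
```

View pics/s6.png

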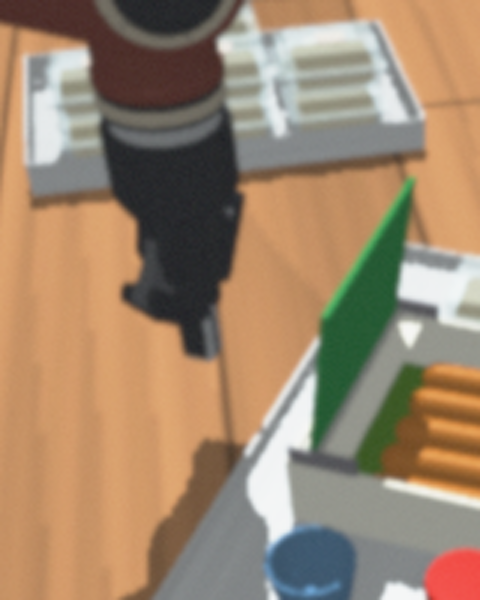

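```bash
python3 - <<'E'
from h import *
s=np.load('side.npz');t=np.load('top.npz')
print(onz(s,(233,207),0), onz(s,(226.7,179),.0157),onz(s,(226.7,179),.045))
# flap-top shadow? jar shadow
print(onz(t,(358,222),.058),onz(t,(377,223),.003))
E
```

```text
[0.41812763 0.1548259  0.        ] [0.41142759 0.22695197 0.0157    ] [0.4132967  0.19096166 0.045     ]
[ 0.5430566  -0.03994444  0.058     ] [ 0.54799108 -0.08175637  0.003     ]
```

Request:
drive_tool(series=[{"x": 0.3, "y": 0, "z": 0, "ax": 0, "ay": 0, "az": 0}, {"x": 0.5, "y": 0, "z": 0, "ax": 0, "ay": 0, "az": 0}, {"x": 0.6, "y": 0, "z": 0, "ax": 0, "ay": 0, "az": 0}], hand=0)

```text
time: 3.63
tool_pos: [0.4201, 0.1881, 0.0042]
tool_rot: [0.686, 0.175, 0.684, -0.173]
contact_force: [-0.2, 0.4, -1.1]
gripper_width: -0.003
```

Request:
drive_tool(series=[{"x": 0.2, "y": 0, "z": 0, "ax": 0, "ay": 0, "az": 0}, {"x": 0.4, "y": 0, "z": 0, "ax": 0, "ay": 0, "az": 0}, {"x": 0.4, "y": 0, "z": 0, "ax": 0, "ay": 0, "az": 0}], hand=0)

```text
time: 3.88
tool_pos: [0.4178, 0.1876, -0.0081]
tool_rot: [0.685, 0.174, 0.686, -0.174]
contact_force: [0.3, -1.0, 0.4]
gripper_width: -0.001
```

Reported TCP is 8 mm below the table with no contact force, so the real fingertip is higher than reported, as the pictures showed. I'll keep probing gently until it touches.

Request:
drive_tool(series=[{"x": 0.2, "y": 0, "z": 0, "ax": 0, "ay": 0, "az": 0}, {"x": 0.4, "y": 0, "z": 0, "ax": 0, "ay": 0, "az": 0}, {"x": 0.5, "y": 0, "z": 0, "ax": 0, "ay": 0, "az": 0}], hand=0)

```text
time: 4.13
tool_pos: [0.4178, 0.1876, -0.0208]
tool_rot: [0.685, 0.174, 0.686, -0.174]
contact_force: [-0.1, -0.8, -0.4]
gripper_width: -0.003
```

Request:
drive_tool(series=[{"x": 0.1, "y": 0, "z": 0, "ax": 0, "ay": 0, "az": 0}, {"x": 0.2, "y": 0, "z": 0, "ax": 0, "ay": 0, "az": 0}], hand=0)

```text
time: 4.3
tool_pos: [0.4181, 0.1877, -0.0254]
tool_rot: [0.685, 0.174, 0.685, -0.174]
contact_force: [-0.3, 0.3, 1.8]
gripper_width: 0.001
```

Request:
drive_tool(series=[{"x": 0.08, "y": 0, "z": 0, "ax": 0, "ay": 0, "az": 0}, {"x": 0.16, "y": 0, "z": 0, "ax": 0, "ay": 0, "az": 0}], hand=0)

```text
time: 4.47
tool_pos: [0.4182, 0.1877, -0.0292]
tool_rot: [0.685, 0.174, 0.685, -0.174]
contact_force: [0.2, 0.7, 0.7]
gripper_width: -0.001
```

Request:
drive_tool(series=[{"x": 0.08, "y": 0, "z": 0, "ax": 0, "ay": 0, "az": 0}, {"x": 0.16, "y": 0, "z": 0, "ax": 0, "ay": 0, "az": 0}], hand=0)

```text
time: 4.63
tool_pos: [0.4183, 0.1878, -0.0331]
tool_rot: [0.685, 0.174, 0.685, -0.174]
contact_force: [-0.1, 0.1, 0.0]
gripper_width: 0.001
```

Request:
drive_tool(series=[{"x": 0.08, "y": 0, "z": 0, "ax": 0, "ay": 0, "az": 0}, {"x": 0.16, "y": 0, "z": 0, "ax": 0, "ay": 0, "az": 0}], hand=0)

```text
time: 4.8
tool_pos: [0.4183, 0.1878, -0.0364]
tool_rot: [0.685, 0.174, 0.686, -0.174]
contact_force: [-7.4, -3.3, 24.1]
gripper_width: -0.001
```

Request:
drive_tool(series=[{"x": 0.08, "y": 0, "z": 0, "ax": 0, "ay": 0, "az": 0}, {"x": 0.12, "y": 0, "z": 0, "ax": 0, "ay": 0, "az": 0}], hand=0)

```text
time: 4.97
tool_pos: [0.4183, 0.1878, -0.0364]
tool_rot: [0.684, 0.173, 0.687, -0.175]
contact_force: [-17.8, -5.5, 38.7]
gripper_width: -0.005
```

```bash
python3 - <<'E'
from h import *
from plant import cams,sensors
s=np.load('side.npz')
f=cams.grab_frame('side');cv2.imwrite('pics/s7.png',cv2.resize(f['img'][100:260,160:320],None,fx=3.7,fy=3.7,interpolation=cv2.INTER_CUBIC))
E
```

```text
(no output)
```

View pics/s7.png

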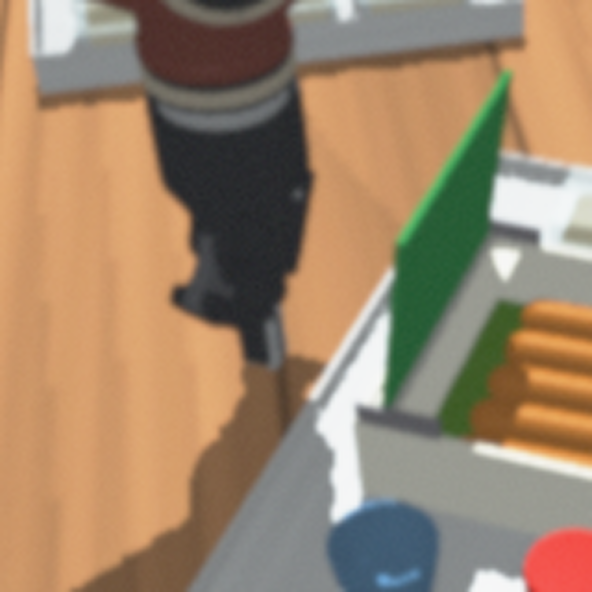

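```bash
python3 - <<'E'
from h import *
s=np.load('side.npz')
print(onz(s,(230.8,198.6),0),w2b(onz(s,(230.8,198.6),0)),proj(s,np.array([.4183,.1878,0])))
E
```

```text
[0.41530755 0.1809844  0.        ] [-163.90534794   -7.39194104   -3.        ] [232.05372381 196.23783862]
```

Request:
drive_tool(series=[{"x": -0.6, "y": 0, "z": 0, "ax": 0, "ay": 0, "az": 0}, {"x": -2.1, "y": 0, "z": 0, "ax": 0, "ay": 0, "az": 0}, {"x": -3.7, "y": 0, "z": 0, "ax": 0, "ay": 0, "az": 0}, {"x": -4.7, "y": 0, "z": 0, "ax": 0, "ay": 0, "az": 0}, {"x": -4.7, "y": 0, "z": 0, "ax": 0, "ay": 0, "az": 0}], hand=0)

```text
time: 5.43
tool_pos: [0.4231, 0.1891, 0.0847]
tool_rot: [0.689, 0.176, 0.681, -0.172]
contact_force: [-0.3, 0.7, -0.7]
gripper_width: -0.002
```

```bash
python3 st.py
```

```text
5.4333 box [-161.     3.4   81.7] axes in box [[0.009, -0.006, 1.0], [0.009, 1.0, 0.006], [-1.0, 0.009, 0.009]] F box [-0.7  0.5 -0.7]
```

Request:
drive_tool(series=[{"x": -0.25, "y": 0, "z": 1.5, "ax": 0, "ay": 0, "az": 0}, {"x": -0.25, "y": 0, "z": 2.8, "ax": 0, "ay": 0, "az": 0}, {"x": -0.25, "y": 0, "z": 2.8, "ax": 0, "ay": 0, "az": 0}, {"x": -0.25, "y": 0, "z": 2.8, "ax": 0, "ay": 0, "az": 0}], hand=0)

```text
time: 5.77
tool_pos: [0.4802, 0.1536, 0.0831]
tool_rot: [0.685, 0.174, 0.686, -0.175]
contact_force: [-0.3, -0.7, -0.9]
gripper_width: -0.004
```

```bash
python3 st.py; python3 look.py 8;python3 st.py
```

```text
5.7667 box [-93.8  -0.1  80.1] axes in box [[-0.001, -0.004, 1.0], [-0.001, 1.0, 0.004], [-1.0, -0.001, -0.001]] F box [ 0.1 -0.7 -0.9]
5.8667 box [-95.5  -0.2  79.6] axes in box [[-0.002, -0.006, 1.0], [-0.001, 1.0, 0.006], [-1.0, -0.001, -0.002]] F box [-0.5  0.1  0.1]
```

View pics/side8.png

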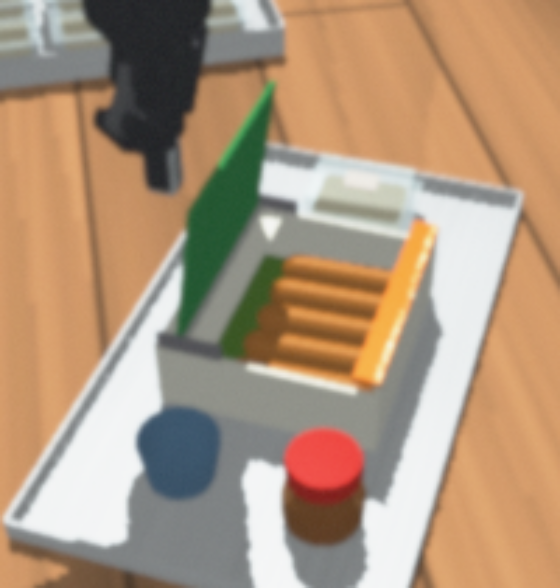

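View pics/top8.png

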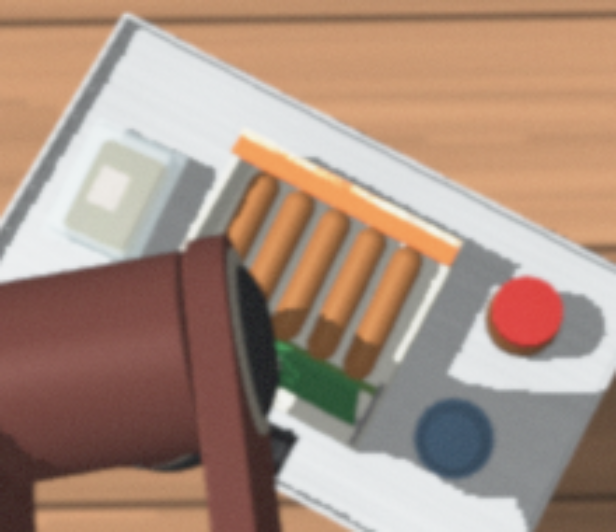

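Request:
drive_tool(series=[{"x": -0.25, "y": 0, "z": 0.6, "ax": 0, "ay": 0, "az": 0}, {"x": -0.3, "y": 0, "z": 1.0, "ax": 0, "ay": 0, "az": 0}, {"x": -0.05, "y": 0, "z": 1.45, "ax": 0, "ay": 0, "az": 0}, {"x": 0.25, "y": 0, "z": 1.9, "ax": 0, "ay": 0, "az": 0}, {"x": 0.3, "y": 0, "z": 1.9, "ax": 0, "ay": 0, "az": 0}], hand=0)

```text
time: 6.28
tool_pos: [0.5216, 0.1313, 0.0751]
tool_rot: [0.685, 0.174, 0.686, -0.174]
contact_force: [-0.6, 0.0, 1.3]
gripper_width: 0.002
```

```bash
python3 st.py; python3 look.py 9
```

```text
6.2833 box [-46.8   0.2  72.1] axes in box [[-0.001, -0.005, 1.0], [-0.001, 1.0, 0.005], [-1.0, -0.001, -0.001]] F box [-0.5 -0.2  1.3]
```

View pics/side9.png

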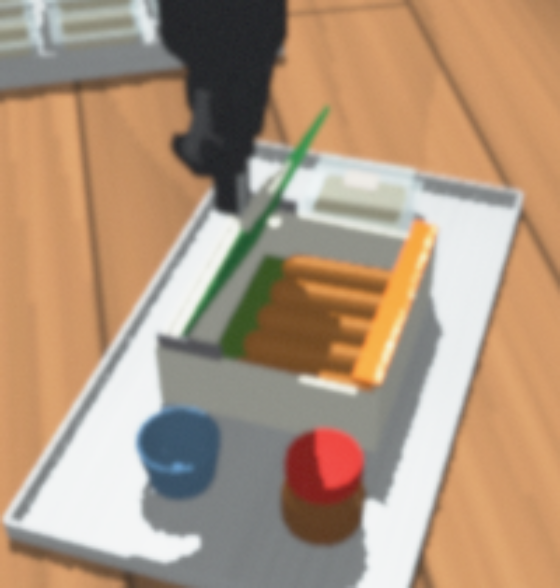

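Request:
drive_tool(series=[{"x": 0.2, "y": 0, "z": 0.35, "ax": 0, "ay": 0, "az": 0}, {"x": 0.42, "y": 0, "z": 0.64, "ax": 0, "ay": 0, "az": 0}, {"x": 0.9, "y": 0, "z": 1.05, "ax": 0, "ay": 0, "az": 0}, {"x": 1.4, "y": 0, "z": 1.3, "ax": 0, "ay": 0, "az": 0}, {"x": 1.45, "y": 0, "z": 1.35, "ax": 0, "ay": 0, "az": 0}], hand=0)

```text
time: 6.8
tool_pos: [0.5515, 0.115, 0.0384]
tool_rot: [0.685, 0.174, 0.686, -0.174]
contact_force: [0.4, 0.8, 2.3]
gripper_width: -0.003
```

```bash
python3 st.py; python3 look.py 10
```

```text
6.8 box [-12.8   0.4  35.4] axes in box [[-0.001, -0.005, 1.0], [-0.001, 1.0, 0.005], [-1.0, -0.001, -0.001]] F box [-0.1  0.8  2.3]
```

View pics/side10.png

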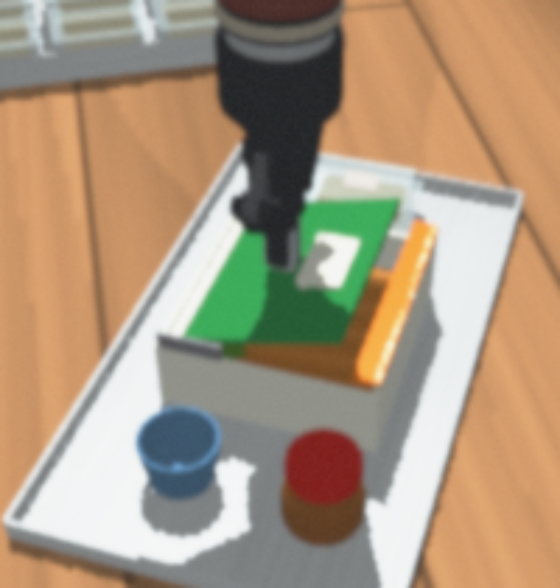

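View pics/top10.png

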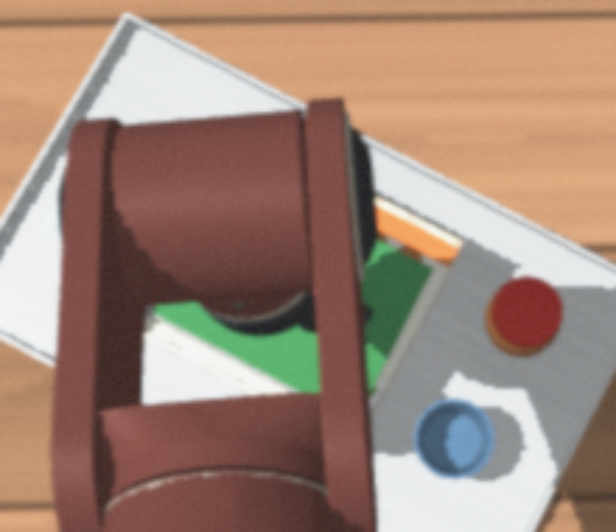

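Request:
drive_tool(series=[{"x": 0.3, "y": 0, "z": 0.05, "ax": 0, "ay": 0, "az": 0}, {"x": 0.5, "y": 0, "z": 0.08, "ax": 0, "ay": 0, "az": 0}, {"x": 0.6, "y": 0, "z": 0.08, "ax": 0, "ay": 0, "az": 0}, {"x": 0.6, "y": 0, "z": 0.08, "ax": 0, "ay": 0, "az": 0}], hand=0)

```text
time: 7.23
tool_pos: [0.5532, 0.1148, 0.0249]
tool_rot: [0.686, 0.174, 0.685, -0.174]
contact_force: [1.2, -0.5, 2.0]
gripper_width: -0.002
```

```bash
python3 st.py
```

```text
7.2333 box [-11.2   1.   21.9] axes in box [[0.001, -0.006, 1.0], [0.0, 1.0, 0.006], [-1.0, 0.0, 0.001]] F box [1.3 0.2 2. ]
```

Request:
drive_tool(series=[{"x": 0.04, "y": 0, "z": 0, "ax": 0, "ay": 0, "az": 0}, {"x": 0.06, "y": 0, "z": 0, "ax": 0, "ay": 0, "az": 0}, {"x": 0.06, "y": 0, "z": 0, "ax": 0, "ay": 0, "az": 0}], hand=0)

```text
time: 7.48
tool_pos: [0.5532, 0.1147, 0.0238]
tool_rot: [0.686, 0.174, 0.685, -0.174]
contact_force: [1.5, -0.9, 3.0]
gripper_width: -0.001
```

Request:
drive_tool(series=[{"x": 0.03, "y": 0, "z": 0, "ax": 0, "ay": 0, "az": 0}, {"x": 0.04, "y": 0, "z": 0, "ax": 0, "ay": 0, "az": 0}], hand=0)

```text
time: 7.65
tool_pos: [0.5533, 0.1147, 0.0231]
tool_rot: [0.686, 0.174, 0.685, -0.174]
contact_force: [-0.1, -0.3, 6.1]
gripper_width: 0.001
```

```bash
python3 st.py; python3 look.py 11
```

```text
7.65 box [-11.    1.   20.1] axes in box [[0.001, -0.006, 1.0], [0.0, 1.0, 0.006], [-1.0, 0.0, 0.001]] F box [ 0.  -0.3  6.1]
```

View pics/side11.png

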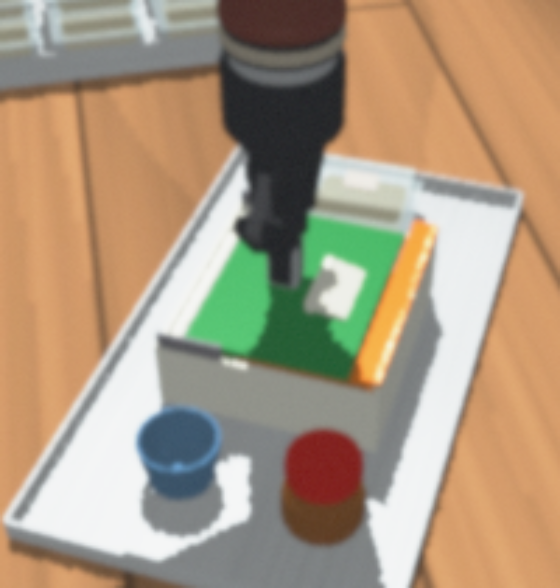

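Request:
drive_tool(series=[{"x": 0.02, "y": 0, "z": 0.1, "ax": 0, "ay": 0, "az": 0}, {"x": 0.02, "y": 0, "z": 0.2, "ax": 0, "ay": 0, "az": 0}, {"x": 0.02, "y": 0, "z": 0.3, "ax": 0, "ay": 0, "az": 0}, {"x": 0.02, "y": 0, "z": 0.4, "ax": 0, "ay": 0, "az": 0}, {"x": 0.02, "y": 0, "z": 0.4, "ax": 0, "ay": 0, "az": 0}], hand=0)

```text
time: 8.17
tool_pos: [0.5616, 0.1101, 0.0229]
tool_rot: [0.685, 0.174, 0.686, -0.174]
contact_force: [-3.1, -0.9, 8.3]
gripper_width: 0.001
```

```bash
python3 st.py
```

```text
8.1667 box [-1.6  1.  19.9] axes in box [[-0.001, -0.006, 1.0], [-0.0, 1.0, 0.006], [-1.0, -0.0, -0.001]] F box [-2.3 -2.2  8.3]
```

Request:
drive_tool(series=[{"x": 0, "y": 0, "z": 0.12, "ax": 0, "ay": 0, "az": 0}, {"x": 0, "y": 0, "z": 0.24, "ax": 0, "ay": 0, "az": 0}, {"x": 0, "y": 0, "z": 0.36, "ax": 0, "ay": 0, "az": 0}, {"x": 0, "y": 0, "z": 0.4, "ax": 0, "ay": 0, "az": 0}], hand=0)

```text
time: 8.5
tool_pos: [0.5687, 0.1063, 0.0227]
tool_rot: [0.683, 0.174, 0.687, -0.174]
contact_force: [-10.1, 2.7, 12.5]
gripper_width: 0.003
```

```bash
python3 st.py; python3 look.py 12
```

```text
8.5 box [ 6.5  1.  19.7] axes in box [[-0.006, -0.005, 1.0], [-0.0, 1.0, 0.005], [-1.0, -0.0, -0.006]] F box [-10.1  -2.5  12.5]
```

View pics/side12.png

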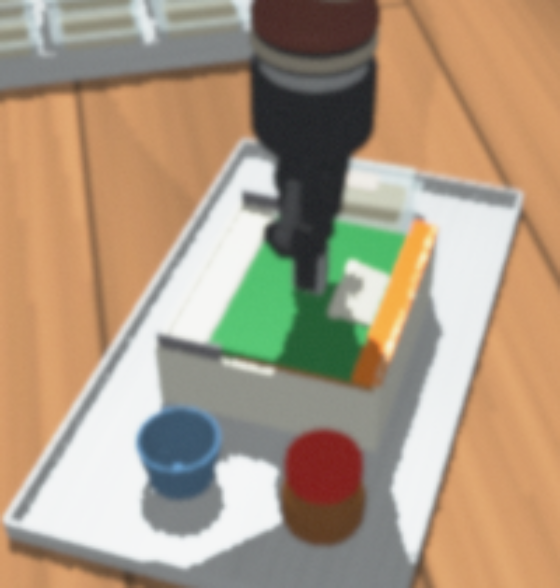

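Request:
drive_tool(series=[{"x": 0, "y": 0, "z": 0.1, "ax": 0, "ay": 0, "az": 0}, {"x": 0, "y": 0, "z": 0.2, "ax": 0, "ay": 0, "az": 0}, {"x": 0, "y": 0, "z": 0.2, "ax": 0, "ay": 0, "az": 0}], hand=0)

```text
time: 8.85
tool_pos: [0.5729, 0.1043, 0.0226]
tool_rot: [0.683, 0.174, 0.688, -0.173]
contact_force: [-6.6, 3.2, 12.2]
gripper_width: -0.003
```

```bash
python3 st.py
```

```text
8.85 box [11.1  1.3 19.6] axes in box [[-0.006, -0.006, 1.0], [-0.0, 1.0, 0.006], [-1.0, -0.0, -0.006]] F box [-7.3 -0.3 12.2]
```

Request:
drive_tool(series=[{"x": 0, "y": 0, "z": 0.1, "ax": 0, "ay": 0, "az": 0}, {"x": 0, "y": 0, "z": 0.2, "ax": 0, "ay": 0, "az": 0}, {"x": 0, "y": 0, "z": 0.2, "ax": 0, "ay": 0, "az": 0}], hand=0)

```text
time: 9.1
tool_pos: [0.5774, 0.102, 0.0226]
tool_rot: [0.683, 0.174, 0.687, -0.173]
contact_force: [-6.1, 3.2, 11.0]
gripper_width: 0.001
```

```bash
python3 st.py; python3 look.py 13
```

```text
9.1 box [16.2  1.5 19.6] axes in box [[-0.006, -0.006, 1.0], [0.0, 1.0, 0.006], [-1.0, 0.0, -0.006]] F box [-6.9 -0.1 11. ]
```

View pics/side13.png

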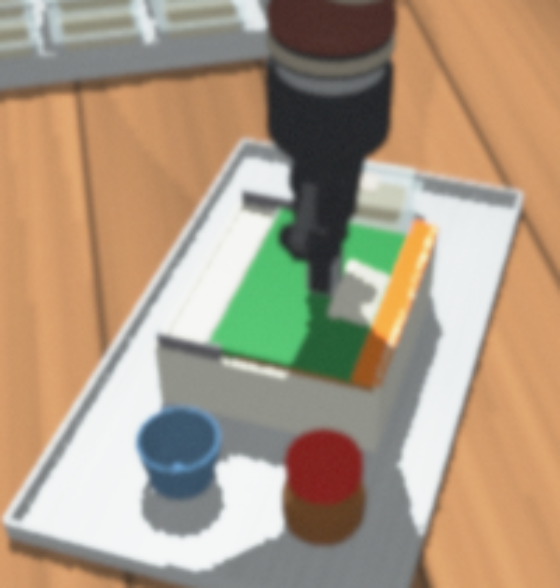

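Request:
drive_tool(series=[{"x": 0, "y": 0, "z": 0.1, "ax": 0, "ay": 0, "az": 0}, {"x": 0, "y": 0, "z": 0.15, "ax": 0, "ay": 0, "az": 0}, {"x": 0, "y": 0, "z": 0.15, "ax": 0, "ay": 0, "az": 0}], hand=0)

```text
time: 9.45
tool_pos: [0.5774, 0.1019, 0.0221]
tool_rot: [0.68, 0.175, 0.69, -0.173]
contact_force: [-15.7, 8.0, 17.9]
gripper_width: -0.002
```

```bash
python3 st.py
```

```text
9.45 box [16.3  1.4 19.1] axes in box [[-0.014, -0.006, 1.0], [-0.001, 1.0, 0.006], [-1.0, -0.001, -0.014]] F box [-17.6  -0.6  17.9]
```

The finger has stalled against the step at the slide's stop (17 N forward). I'll ease off the forward push and lift straight up.

Request:
drive_tool(series=[{"x": -0.05, "y": 0, "z": -0.08, "ax": 0, "ay": 0, "az": 0}, {"x": -0.2, "y": 0, "z": -0.1, "ax": 0, "ay": 0, "az": 0}, {"x": -1.0, "y": 0, "z": -0.1, "ax": 0, "ay": 0, "az": 0}, {"x": -2.5, "y": 0, "z": -0.1, "ax": 0, "ay": 0, "az": 0}, {"x": -4, "y": 0, "z": -0.1, "ax": 0, "ay": 0, "az": 0}], hand=0)

```text
time: 9.87
tool_pos: [0.577, 0.1001, 0.1194]
tool_rot: [0.682, 0.173, 0.688, -0.174]
contact_force: [1.3, 1.0, 1.0]
gripper_width: -0.001
```

Request:
drive_tool(series=[{"x": -1, "y": 0, "z": -1.5, "ax": 0, "ay": 0, "az": 0}, {"x": -1, "y": 0, "z": -3, "ax": 0, "ay": 0, "az": 0}, {"x": -1, "y": 0, "z": -4.5, "ax": 0, "ay": 0, "az": 0}, {"x": -1, "y": 0, "z": -4.5, "ax": 0, "ay": 0, "az": 0}, {"x": -1, "y": 0, "z": -4.5, "ax": 0, "ay": 0, "az": 0}], hand=0)

```text
time: 10.28
tool_pos: [0.479, 0.1542, 0.1456]
tool_rot: [0.685, 0.173, 0.687, -0.173]
contact_force: [-0.1, -0.5, 0.2]
gripper_width: -0.0
```

```bash
python3 st.py; python3 look.py 14
```

```text
10.2833 box [-95.2  -0.2 142.6] axes in box [[-0.002, -0.008, 1.0], [-0.001, 1.0, 0.008], [-1.0, -0.001, -0.002]] F box [ 0.2 -0.5  0.2]
```

View pics/side14.png

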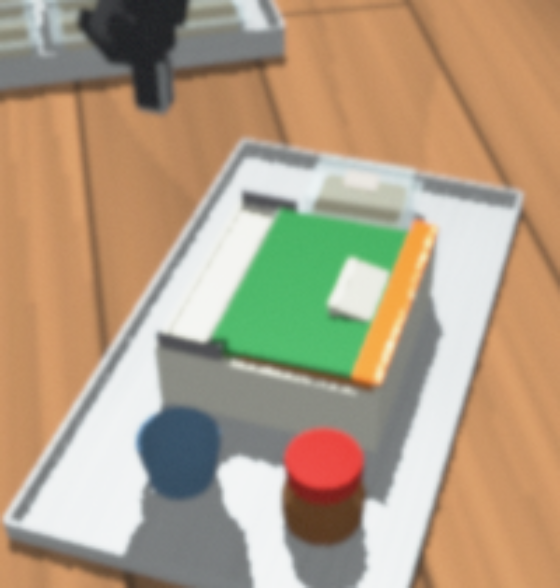

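View pics/top14.png

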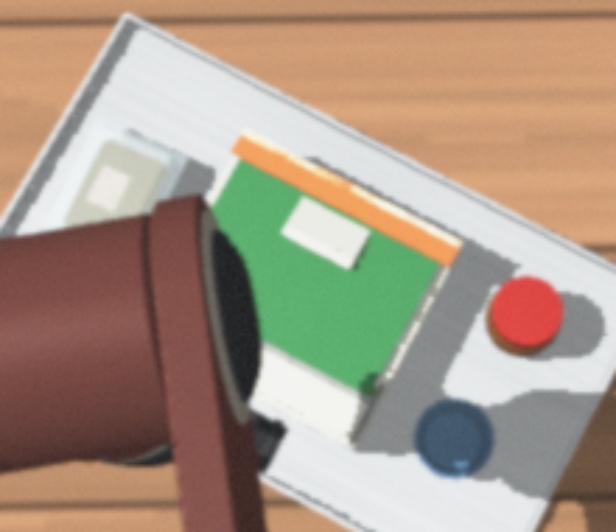

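The flap stays flat under the lip with the hand clear, and the pack, jar and cup look unmoved. One numeric check of the slide, then I'll hand in.

```bash
python3 - <<'E'
from h import *
from plant import workorder,cams
t=np.load('top.npz')
# step rear-face foot corners in top14 crop: (281,232),(352,268); outer face at box z 56.5
for p in((281,232),(352,268)): print(w2b(onz(t,(p[0]/2.8+170,p[1]/2.8+110),.0675)).round(1))
f=cams.grab_frame('top')['img']
for lo,hi,n in(((0,150,120),(6,255,255),'jar'),((95,60,40),(115,255,255),'cup')):
    for im in(t['img'],f):
        c=big(mask(im,lo,hi)[150:300,310:400]);print(n,np.round(c[:,0].mean(0)+[310,150],1))
print(workorder.job_done())
E
```

```text
[25.9 26.1 64.5]
[ 26.6 -26.   64.5]
jar [357.5 221.4]
jar [357.5 221.5]
cup [332.  266.4]
cup [331.7 266.3]
the job is handed in; nothing more can be done
None
```

The meal box is shut: the flap is folded flat and tucked fully under the lip, and it stayed there after I let go. I handed the job in at about 10.3 s of the 38 s allowed; no verdict was reported.

**How it went:**
- I swung the shut fingers behind the upright flap and folded it down with the outside of the fingers and the tips.
- I pressed it flat with about 6 N, rising to 12–18 N as I pushed.
- I pushed forward until the finger stalled against the step with the slide at its stop, then lifted straight up and backed away.

**Last checks:**
- **Flap:** it lies flat under the lip after release. The step's rear edge measures at box x ≈ 26 mm, which matches the full 18 mm of slide.
- **Loose items:** the jar and cup moved less than 0.5 pixel. The pack looks unmoved, checked by eye only.
- **Hand:** it is clear of everything, and the contact force reads about zero.

**What disagreed:**
- **Fingertip height:** the reported tool position puts the tip about 36 mm lower than it really is. I saw this in the side camera, confirmed it with a gentle touch on the bare table (about 40 N), and corrected for it in all later moves. I judged the no-pinch rule by the real fingers; if it is scored from the reported position instead, the grasp point may have crossed the flap while folding.
- **Slide:** most of it came from fingertip friction before the finger reached the step. The step only confirmed the end stop.

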